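# Find the full staple tin by its weight and hold it up

### The arm

A 6-joint arm with a two-finger parallel gripper is mounted at the origin on a cart in front of the work surface, level with it; the furniture and walls round the work are solid. World frame = base frame: x ahead of the robot, y to its left, z up, the work surface at z = 0. Lengths are in m, angles in degrees, forces in N, time in s.
With the tool pointing down it reaches from about 0.3 to 0.875 m from the base axis. Payload 4.2 kg.
Tool frame: the origin (TCP) lies at the very end of the fingers, on their centre line; the grasp point (between the pads) lies 19 mm behind it (r.pinch_z is the distance from the TCP to the grasp point, in m); z points along the fingers, y is the direction in which the jaws open and shut (so a half turn about z gives the same grasp; the last joint's range is limited). The gripper opens to 85 mm and grips with 20 to 120 N. Pads are 22 mm wide; open, the fingers measure 114 mm over their backs; the gripper's body (76 mm by 85 mm) begins 54 mm behind the grasp point. The pads swing forward as they close: fully open they stand 13 mm farther back than shut.
Start: joints at [-71.505, 18.312, 89.639, -0, 72.044, -1.146], TCP at [0.193, -0.542, 0.231] pointing down, gripper open.
Joint ranges: [-177.97, 177.97], [-48.28, 115.42], [12.27, 149.76], [-77.06, 257.06], [2.81, 150.46], [-146.56, 146.56]. Speed limits (degrees/s): [147.25, 147.25, 180, 180, 180, 180].

### API

Orientations are given as [roll, pitch, yaw] about the fixed x, y, z axes, in that order (R = Rz(yaw) Ry(pitch) Rx(roll)).
In Python, from plant import r gives the robot as it stands.
- The arm moves only by the tool servo_tool, never from a script. Its argument "targets" is a list of rows, each a list of 7 numbers: the turn, a rotation vector about the world's x, y, z in degrees, then the shift along the world's x, y, z in mm, then the opening, from 0 (shut) to 1 (fully open). A call has exactly 10 rows; each row shifts and turns the commanded pose from where the row before left it; what a row does not reach is not made up. A row lasts 1/12 s, in which the tool goes at most 41.7 mm and 7.16 degrees, less where a joint would pass 70% of its speed; a pose out of reach is approached as far as the arm can. A call is refused whole if a number of a shift passes 41.7 or a number of a turn 7.16, either way. A call with a gripper value outside its range is refused whole. The fingers move at their own pace and stop on an object; the grip force is fixed at half the most. Time passes only in rows, so rows that do not move let the fingers close, or fill a call up. It gives the time, the measured TCP pose, the force and the opening at its end, in the units of the state.
- r.observe(): the state, without advancing time (a new reading comes with each control period).
- r.snapshot(name): name is "scene" or "top"; returns (picture, depth): 420x560x3 uint8, red, green, blue; 420x560 float32, m along the optical axis (not along the pixel's ray), 0 where there is no reading.
- r.calibration(name): a dict with "K" (3x3 intrinsics, pixels), "T" (4x4, takes a point from camera to world coordinates). Camera axes: x right, y down, z forward; pixel columns grow to the right and rows downward; lengths in m; the calibration is good to about 2 mm. A picture is of the moment at which its call begins. calibration takes no time and is no camera call.
- r.job_done(): hands the job in, once; it reports no verdict.
Trained networks look in the newest picture that a camera, given by its name, has taken for a name from the list of things; names that differ only in an ending like _2 or _b are one class to them, and where a whole thing is asked for, a point or a joint stands for the part that bears it (a point fixed in the world has none). Each returns a list of dicts, best first, with "score" (0 to 1); they miss things now and then, are a little off and sometimes report something else, mostly with a low value. They report only what shows in the picture. A call takes as long as a camera call.
- r.cut_out(camera, query): "pixels" (420x560 bool, what is visible of it) and "box" ([left, top, right, bottom] in pixels, round what is visible of it).
The state is a dict: "t": time; "joints": joint angles; "qd": joint speeds; "joint_torque": joint torques, N m; "eef_pos": TCP position; "orientation": TCP orientation; "wrist_force": force on the tool from outside, world axes, zero at the start; "torque": the same for the moment, N m; "opening": finger opening in m.
Only numpy, scipy, OpenCV 4.12 (cv2) and the standard library are available. Lean on these libraries where they do the work, as an engineer would, in place of code of your own. Each camera call takes 0.05 s, during which the arm holds its last target.

### The job

Lift the loose cover off the two pins of the grey supply tray and lay it flat on the clear desk beside it, handle up. Heft the three identical closed tins inside to find the heaviest, leave the two lighter ones lying flat in the tray, and finish while still holding the heaviest one up in the gripper, at least 15 cm above the desk and still. Leave the other things on the desk where they are.

Things in the scene. Friction and masses are not known exactly. Their poses are not given: they have to be found in the camera images.
- tray: Fixed grey tray, 130 (x) by 306 mm (y). Origin: centre of its underside on the desk; z up. Floor 5 mm thick; lips 14 mm high along the long sides (inner faces x = +-62 mm); end blocks 38 mm high (inner faces y = +-131 mm), each with a 6 mm pin, 11 mm tall, at x = 0, y = +-142 mm. Three staple tins lie on its floor in a row along y, 86 mm apart.
- cover: Loose white plate, 130 (x) by 310 (y) by 4 mm, 0.25 kg, lying on the tray's end blocks with a 9 mm hole over each pin. Origin: centre of its underside; z up. Black grip bar on top. Raise it straight up 11 mm or more to clear the pins. The desk to the right of the tray is clear for it: nothing at x 0.34 to 0.66, y -0.39 to -0.25.
- cover_grip (a point): Centre of the black grip bar on the cover: bar 18 mm wide (cover x), 90 mm long (cover y), 20 mm high, its middle 24 mm above the plate's underside, its bottom 10 mm above the plate. Grasp it across the 18 mm, from above.
- tin_a_center (a point): One of three closed tins, all alike: bare metal with a blue lid, 41 mm (its x) by 74 mm (its y) by 27 mm high, flat in the tray, long side along tray y. Point: its centre, 13.5 mm above its underside; z up. Grasp across the 41 mm. One tin is full, 0.34 to 0.40 kg; the others weigh 0.09 to 0.13 kg. Any may be the full one at any start; only lifting tells. Contents can shift a few mm.
- tin_b_center (a point): One of three closed tins, all alike: bare metal with a blue lid, 41 mm (its x) by 74 mm (its y) by 27 mm high, flat in the tray, long side along tray y. Point: its centre, 13.5 mm above its underside; z up. Grasp across the 41 mm. One tin is full, 0.34 to 0.40 kg; the others weigh 0.09 to 0.13 kg. Any may be the full one at any start; only lifting tells. Contents can shift a few mm.
- tin_c_center (a point): One of three closed tins, all alike: bare metal with a blue lid, 41 mm (its x) by 74 mm (its y) by 27 mm high, flat in the tray, long side along tray y. Point: its centre, 13.5 mm above its underside; z up. Grasp across the 41 mm. One tin is full, 0.34 to 0.40 kg; the others weigh 0.09 to 0.13 kg. Any may be the full one at any start; only lifting tells. Contents can shift a few mm.
- tin_a: The staple tin whose centre is tin_a_center; origin at the centre of its underside. The rules name its floor plate tin_a_c0: the contents press on it with about 3 N in the full tin, under 0.6 N in the others.
- tin_b: The staple tin whose centre is tin_b_center; origin at the centre of its underside. The rules name its floor plate tin_b_c0: the contents press on it with about 3 N in the full tin, under 0.6 N in the others.
- tin_c: The staple tin whose centre is tin_c_center; origin at the centre of its underside. The rules name its floor plate tin_c_c0: the contents press on it with about 3 N in the full tin, under 0.6 N in the others.
- stamp: Bystander, leave alone: wooden rubber stamp with a turned handle, standing, 28 x 58 mm, 73 mm high. Origin at the centre of its underside.
- rubber: Bystander, leave alone: white eraser in a grey sleeve, 23 x 52 x 13 mm. Origin at the centre of its underside.
- tape_roll: Bystander, leave alone: roll of beige tape lying flat, 104 mm across, 25 mm high. Origin at the centre of its underside.
- glue: Bystander, leave alone: glue stick lying down, white with dark cap, 28 x 95 x 28 mm. Origin at the centre of its underside.
- marker: Bystander, leave alone: light grey marker with dark cap lying down, 16 x 125 x 18 mm. Origin at the centre of its underside.
- stamp_pad: Bystander, leave alone: closed dark blue ink pad tin, 66 x 98 x 16 mm. Origin at the centre of its underside.

How it is judged (in metres and radians):
On the way:
1. the cover has been lifted off the pins and lies flat on the desk, released (height (world z) of cover below 0.01 m and angle between cover's own z axis and vertical below 0.08 rad and contact force between cover and tray below 0.2 N and contact force between cover and the fingers below 0.2 N), for 0.2 s.
At the end, for the whole second after the job is handed in: The heaviest tin is held by the fingers, centre over 150 mm above the desk, under 50 mm/s, not touching tray or cover. The other two lie flat (0.2 rad) on the tray floor, released. The cover lies handle up on the desk (10 mm, 0.08 rad), off the tray and released (all of step 1 and (((height (world z) of tin_a_center above 0.15 m and contact force between tin_a and the fingers above 1 N and linear speed of tin_a below 0.05 m/s and contact force between tin_a_c0 and anything else above 1.5 N and contact force between tin_a and tray below 0.1 N and contact force between tin_a and cover below 0.1 N) and (x of tin_b_center in the frame of tray between -0.045 and 0.045 m and y of tin_b_center in the frame of tray between -0.1 and 0.1 m and z of tin_b_center in the frame of tray below 0.025 m and angle between tin_b_center's own z axis and vertical below 0.2 rad and contact force between tin_b and the fingers below 0.2 N) and (x of tin_c_center in the frame of tray between -0.045 and 0.045 m and y of tin_c_center in the frame of tray between -0.1 and 0.1 m and z of tin_c_center in the frame of tray below 0.025 m and angle between tin_c_center's own z axis and vertical below 0.2 rad and contact force between tin_c and the fingers below 0.2 N)) or ((height (world z) of tin_b_center above 0.15 m and contact force between tin_b and the fingers above 1 N and linear speed of tin_b below 0.05 m/s and contact force between tin_b_c0 and anything else above 1.5 N and contact force between tin_b and tray below 0.1 N and contact force between tin_b and cover below 0.1 N) and (x of tin_a_center in the frame of tray between -0.045 and 0.045 m and y of tin_a_center in the frame of tray between -0.1 and 0.1 m and z of tin_a_center in the frame of tray below 0.025 m and angle between tin_a_center's own z axis and vertical below 0.2 rad and contact force between tin_a and the fingers below 0.2 N) and (x of tin_c_center in the frame of tray between -0.045 and 0.045 m and y of tin_c_center in the frame of tray between -0.1 and 0.1 m and z of tin_c_center in the frame of tray below 0.025 m and angle between tin_c_center's own z axis and vertical below 0.2 rad and contact force between tin_c and the fingers below 0.2 N)) or ((height (world z) of tin_c_center above 0.15 m and contact force between tin_c and the fingers above 1 N and linear speed of tin_c below 0.05 m/s and contact force between tin_c_c0 and anything else above 1.5 N and contact force between tin_c and tray below 0.1 N and contact force between tin_c and cover below 0.1 N) and (x of tin_a_center in the frame of tray between -0.045 and 0.045 m and y of tin_a_center in the frame of tray between -0.1 and 0.1 m and z of tin_a_center in the frame of tray below 0.025 m and angle between tin_a_center's own z axis and vertical below 0.2 rad and contact force between tin_a and the fingers below 0.2 N) and (x of tin_b_center in the frame of tray between -0.045 and 0.045 m and y of tin_b_center in the frame of tray between -0.1 and 0.1 m and z of tin_b_center in the frame of tray below 0.025 m and angle between tin_b_center's own z axis and vertical below 0.2 rad and contact force between tin_b and the fingers below 0.2 N)))); the arm keeps its last pose, push and grip.
It fails at once if a bystander (stamp, eraser, tape roll, glue stick, marker or ink pad) is shifted more than 20 mm (distance of any of stamp, rubber, tape_roll, glue, marker, stamp_pad from where it was at the start of the episode above 0.02 m).
It also fails if it takes over 72 s, if anything falls off the work surface, if the arm or the gripper's body presses on something with over 40 N, if the wrist force passes 120 N, or if a joint passes its speed limit or range.

## Working session

There is one attempt and no reset: what is moved stays moved. The work goes in short steps, Python scripts to look and compute and a tool call to move; the robot and the scene stay as the last step left them, time stands still between calls to the robot, and variables do not carry over. Pictures are saved under pics/ and viewed, and the job is handed in when it is done.

Besides the shell and the picture viewer there is one more tool, called after "Emit:" as a command line: name --pt "numbers of a row" for each row, then --argument value for the rest. servo_tool: Moves the arm, as the interface text tells. Its arguments: {"type":"object","properties":{"targets":{"type":"array","items":{"type":"array","items":{"type":"number"}}}},"required":["targets"]}

```bash
ls; mkdir -p pics
python3 - <<'E'
from plant import r
import cv2,numpy as np
for n in("scene","top"):
    p,d=r.snapshot(n); cv2.imwrite(f"pics/{n}0.png",p[:,:,::-1]); np.save(f"pics/{n}0.npy",d)
    c=r.calibration(n);print(n,c["K"].tolist(),np.round(c["T"],3).tolist())
print(r.observe(),r.pinch_z)
E
```

```text
pics
scene [[486.412908512333, 0.0, 275.101545555225], [0.0, 486.412908512333, 206.33191281022104], [0.0, 0.0, 1.0]] [[-0.719, -0.459, 0.522, -0.051], [-0.695, 0.449, -0.562, 0.755], [0.023, -0.767, -0.641, 0.892], [0.0, 0.0, 0.0, 1.0]]
top [[443.11059627127537, 0.0, 278.6993525088163], [0.0, 443.11059627127537, 207.4426861352951], [0.0, 0.0, 1.0]] [[0.011, -0.985, 0.173, 0.372], [-0.999, -0.006, 0.031, 0.018], [-0.03, -0.174, -0.984, 1.302], [0.0, 0.0, 0.0, 1.0]]
{'t': 0.1, 'joints': array([-7.15036756e+01,  1.83480962e+01,  8.97007005e+01, -5.26025159e-04,
        7.20448995e+01, -1.14533853e+00]), 'qd': array([ 0.04808832, -0.13554853, -0.17221045, -0.06258297, -0.04419064,
        0.01372229]), 'joint_torque': array([ 1.77766109e-03, -4.16404116e+01, -2.34703428e+01,  5.84820555e-05,
        4.87158264e-03, -2.48149593e-05]), 'eef_pos': array([ 0.1931424 , -0.54112391,  0.23055646]), 'orientation': array([-1.79906312e+02, -1.37281471e-03,  1.96418244e+01]), 'wrist_force': array([-0.10280213,  0.60325494, -0.73188333]), 'torque': array([ 0.00773384, -0.00035343,  0.05073117]), 'opening': 0.08540616431135763} 0.0187
```

View pics/top0.png

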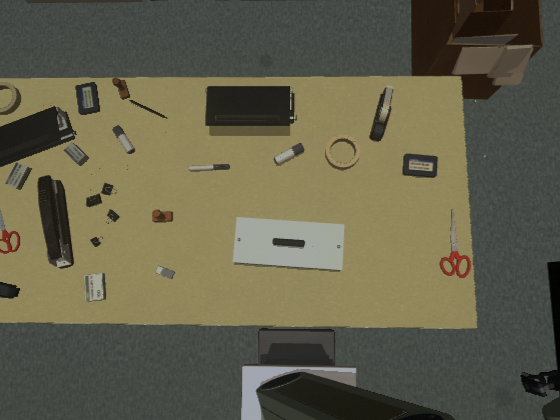

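View pics/scene0.png

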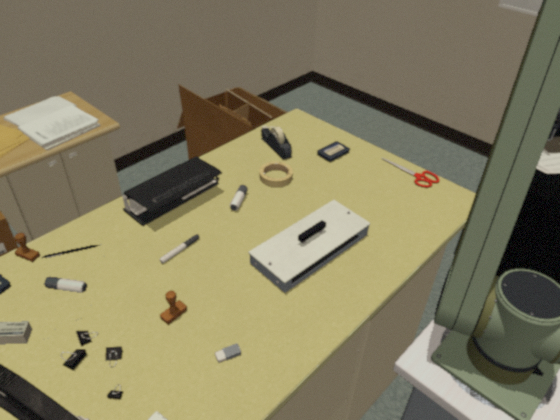

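The top view shows the white cover at about (233–344, 218–270), with its grip at (288, 243). The ink pad is at (420, 165), the scissors at (455, 245), the tape roll at (342, 152) and the stamp at (162, 215). Next I'll measure positions.

```bash
cat > h.py <<'E'
from plant import r
import cv2,numpy as np
def pts(n,d):
    c=r.calibration(n);K=c["K"];T=c["T"]
    v,u=np.mgrid[:420,:560]
    X=np.stack([(u-K[0,2])/K[0,0]*d,(v-K[1,2])/K[1,1]*d,d],-1)
    return X@T[:3,:3].T+T[:3,3]
def ray(n,u,v,z):
    c=r.calibration(n);K=c["K"];T=c["T"]
    q=T[:3,:3]@np.array([(u-K[0,2])/K[0,0],(v-K[1,2])/K[1,1],1]);o=T[:3,3]
    return o+q*(z-o[2])/q[2]
def rect(n,mask):
    m=mask.astype(np.uint8)
    k,l,s,_=cv2.connectedComponentsWithStats(m)
    i=1+np.argmax(s[1:,4]);
    return l==i
E
python3 - <<'E'
from h import *
for n in("top","scene"):
    d=np.load(f"pics/{n}0.npy");P=pts(n,d)
    for q in ("cover","cover_grip","stamp","rubber","tape_roll","glue","marker","stamp_pad"):
        if n=="scene" and q not in("cover","cover_grip"): continue
        for o in r.cut_out(n,q)[:2]:
            m=o["pixels"]&(d>0); p=P[m]
            (c,s,a)=cv2.minAreaRect((p[:,:2]*1000).astype(np.float32))
            print(n,q,round(o["score"],2),np.round(c),np.round(s),round(a,1),"z",np.round(np.percentile(p[:,2],[5,50,95])*1000),np.round(p.mean(0)*1000,1), np.round(o["box"]))
E
python3 - <<'E'
from h import *
n="top";p=cv2.imread("pics/top0.png").astype(int);d=np.load("pics/top0.npy");P=pts(n,d)
# white plate
m=rect(n,(p.min(2)>150)&(np.abs(np.indices((420,560))[0]-243)<45)&(abs(np.indices((420,560))[1]-288)<70))
c,_=max([(c,cv2.contourArea(c)) for c in cv2.findContours(m.astype(np.uint8),0,2)[0]],key=lambda a:a[1])
W=np.array([ray(n,u,v,.042)[:2] for u,v in c[:,0]])*1000
print(cv2.minAreaRect(W.astype(np.float32)), m.sum(), np.median(P[m][:,2]))
E
```

```text
top cover 0.69 [495.  31.] [310. 137.] 86.8 z [39. 43. 49.] [491.6  30.5  44. ] [234. 218. 349. 270.]
top cover 0.21 [573. 406.] [33. 57.] 2.4 z [ 7. 18. 73.] [568.5 402.   31.7] [152. 211. 171. 224.]
top cover_grip 0.6 [492.  31.] [310. 130.] 86.4 z [39. 43. 49.] [490.9  30.4  44. ] [232. 216. 344. 272.]
top stamp 0.5 [568. 405.] [23. 54.] 11.9 z [13. 20. 74.] [568.2 401.2  34.7] [152. 212. 170. 224.]
top rubber 0.46 [408. 390.] [52. 22.] 69.2 z [ 8. 13. 18.] [407.1 387.9  13. ] [155. 268. 172. 280.]
top tape_roll 0.72 [ 774. -132.] [102. 114.] 46.3 z [-0. 23. 29.] [ 772.3 -130.    18.5] [323. 132. 361. 170.]
top glue 0.64 [768.  32.] [35. 99.] 29.0 z [ 1. 26. 31.] [763.1  30.7  23. ] [275. 141. 306. 164.]
top marker 0.52 [726. 273.] [ 22. 125.] 2.6 z [ 3. 14. 19.] [722.5 271.2  13.3] [189. 165. 230. 170.]
top stamp_pad 0.82 [ 729. -358.] [98. 67.] 84.3 z [12. 17. 21.] [ 728.6 -356.8   16.7] [400. 157. 437. 178.]
scene cover 0.95 [508.   8.] [358. 169.] 86.5 z [39. 42. 62.] [489.4  42.9  42.9] [248. 199. 371. 283.]
scene cover_grip 0.46 [759.  35.] [24. 91.] 30.0 z [14. 25. 29.] [755.7  39.   23.3] [229. 186. 248. 208.]
((492.3252258300781, 30.70874786376953), (307.7804870605469, 127.8543930053711), 86.4405517578125) 4530 0.04278540559067778
```

Run:
```python
from h import *
for n,(u0,v0) in (("top",(288,243)),("scene",(312,231))):
    p=cv2.imread(f"pics/{n}0.png").astype(int);v,u=np.indices((420,560))
    m=rect(n,(p.max(2)<90)&(abs(u-u0)<28)&(abs(v-v0)<20))
    d=np.load(f"pics/{n}0.npy");P=pts(n,d)[m];t=P[P[:,2]>.064]
    for z in (.062,.072):
        W=np.array([ray(n,a,b,z)[:2] for b,a in np.argwhere(m)])*1000
        print(n,z,m.sum(),W.mean(0),cv2.minAreaRect(W.astype(np.float32)))
    print("top pts",len(t),t.mean(0),cv2.minAreaRect((t[:,:2]*1000).astype(np.float32)))
```

```text
top 0.062 216 [492.31907431  29.5442506 ] ((492.3180847167969, 29.705036163330078), (87.62347412109375, 19.207910537719727), 86.3539810180664)
top 0.072 216 [491.35068666  29.45443862] ((491.3497314453125, 29.61391830444336), (86.91664123535156, 19.052955627441406), 86.3540267944336)
top pts 205 [0.4910592  0.02983418 0.07772578] ((445.52703857421875, 42.79474639892578), (86.5362319946289, 127.89149475097656), 74.32673645019531)
scene 0.062 226 [492.37148299  32.79947234] ((491.6043701171875, 30.753957748413086), (94.76780700683594, 25.07381248474121), 86.40232849121094)
scene 0.072 226 [485.81992489  41.49939284] ((485.06201171875, 39.478538513183594), (93.62583923339844, 24.771650314331055), 86.40232849121094)
top pts 179 [0.47700447 0.05293484 0.08868233] ((242.19801330566406, 388.0527038574219), (57.904335021972656, 937.6336059570312), 35.139251708984375)
```

Emit:
servo_tool --pt "0 0 6.68 19 36 0 1" --pt "0 0 6.68 19 36 0 1" --pt "0 0 6.68 19 36 0 1" --pt "0 0 6.68 19 36 0 1" --pt "0 0 6.68 19 36 0 1" --pt "0 0 6.68 19 36 0 1" --pt "0 0 6.68 19 36 0 1" --pt "0 0 6.68 19 36 0 1" --pt "0 0 6.68 19 36 0 1" --pt "0 0 6.68 19 36 0 1"

```text
t: 1.43
eef_pos: [0.3838, -0.1797, 0.2317]
orientation: [179.9, 0.0, 86.8]
wrist_force: [0.8, -1.4, -0.6]
opening: 0.0849
```

Emit:
servo_tool --pt "0 0 0 18 35 0 1" --pt "0 0 0 18 35 0 1" --pt "0 0 0 18 35 0 1" --pt "0 0 0 18 35 0 1" --pt "0 0 0 18 35 -5 1" --pt "0 0 0 18 35 -20 1" --pt "0 0 0 0 0 -30 1" --pt "0 0 0 0 0 -30 1" --pt "0 0 0 0 0 -26 1" --pt "0 0 0 0 0 0 1"

```text
t: 2.27
eef_pos: [0.4866, 0.0268, 0.117]
orientation: [-179.4, 0.1, 86.5]
wrist_force: [0.0, 0.1, -0.2]
opening: 0.0851
```

Run:
```python
from h import *
p,d=r.snapshot("scene");cv2.imwrite("pics/s1.png",cv2.resize(p[150:320,200:420,::-1],None,fx=3.5,fy=3.5))
print(r.observe()["eef_pos"],r.observe()["orientation"])
```

```text
[0.48844661 0.02659559 0.11958281] [-1.79666642e+02  3.16855877e-02  8.64596374e+01]
```

View pics/s1.png

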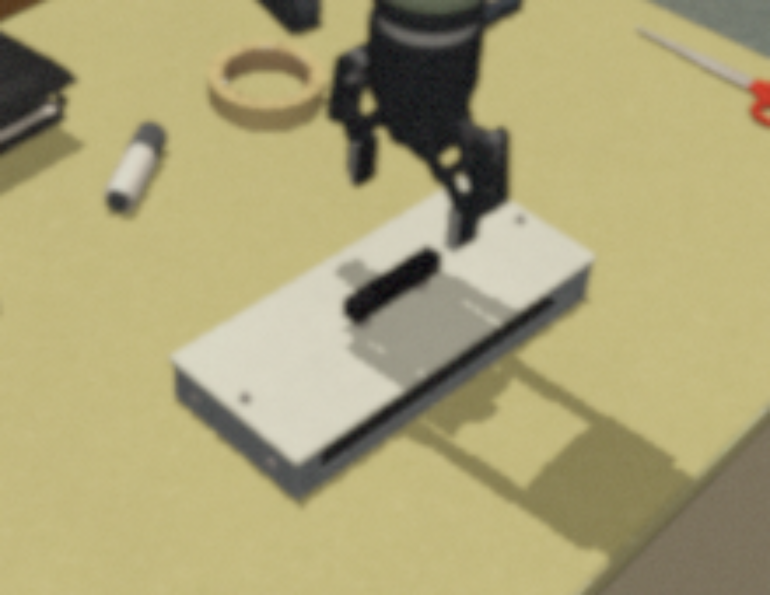

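The open jaws straddle the bar (bar at (395, 285) in the crop), with the fingers above it. I'll go down and grasp.

Emit:
servo_tool --pt "0 0 0 3 3 -15 1" --pt "0 0 0 0 0 -20 1" --pt "0 0 0 0 0 -20 1" --pt "0 0 0 0 0 -12 1" --pt "0 0 0 0 0 -4 1" --pt "0 0 0 0 0 0 1" --pt "0 0 0 0 0 0 0" --pt "0 0 0 0 0 0 0" --pt "0 0 0 0 0 0 0" --pt "0 0 0 0 0 0 0"

```text
t: 3.15
eef_pos: [0.4938, 0.0295, 0.0514]
orientation: [179.9, -0.0, 86.4]
wrist_force: [-0.0, -0.0, 0.5]
opening: 0.0389
```

Emit:
servo_tool --pt "0 0 0 0 0 0 0" --pt "0 0 0 0 0 0 0" --pt "0 0 0 0 0 0 0" --pt "0 0 0 0 0 0 0" --pt "0 0 0 0 0 0 0" --pt "0 0 0 0 0 0 0" --pt "0 0 0 0 0 0 0" --pt "0 0 0 0 0 0 0" --pt "0 0 0 0 0 0 0" --pt "0 0 0 0 0 0 0"

```text
t: 3.98
eef_pos: [0.4934, 0.0295, 0.0511]
orientation: [180.0, -0.0, 86.4]
wrist_force: [-0.7, -1.0, 5.5]
opening: 0.0167
```

Emit:
servo_tool --pt "0 0 0 0 0 3 0" --pt "0 0 0 0 0 5 0" --pt "0 0 0 0 0 6 0" --pt "0 0 0 0 0 8 0" --pt "0 0 0 0 0 10 0" --pt "0 0 0 0 0 12 0" --pt "0 0 0 0 0 12 0" --pt "0 0 0 0 0 12 0" --pt "0 0 0 0 0 6 0" --pt "0 0 0 0 0 0 0"

```text
t: 4.82
eef_pos: [0.4944, 0.0295, 0.1264]
orientation: [179.8, -0.0, 86.4]
wrist_force: [-0.2, -0.5, -1.9]
opening: 0.0168
```

Run:
```python
from h import *
p,d=r.snapshot("scene");cv2.imwrite("pics/s2.png",cv2.resize(p[150:320,200:420,::-1],None,fx=3.5,fy=3.5))
o=r.observe();print(o["eef_pos"],o["orientation"],o["wrist_force"],o["torque"],o["opening"])
```

```text
[0.49368588 0.02950495 0.12534799] [ 1.79883201e+02 -1.24100054e-02  8.64409011e+01] [-0.03767948 -0.11022776 -3.14874276] [-0.00919564  0.01146148 -0.03819054] 0.016814218595826873
```

View pics/s2.png

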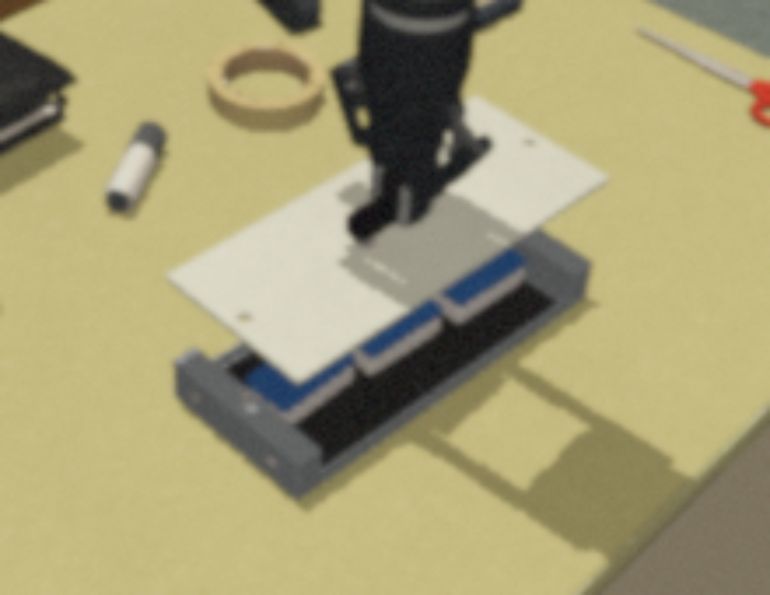

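The cover hangs level and clear of the pins. The three tins can be seen below it.

Emit:
servo_tool --pt "0 0 -2 0 -8 0 0" --pt "0 0 -4 0 -16 0 0" --pt "0 0 -6 1 -24 0 0" --pt "0 0 -7 1 -30 0 0" --pt "0 0 -7 1 -30 0 0" --pt "0 0 -7 1 -30 0 0" --pt "0 0 -7 1 -30 0 0" --pt "0 0 -7 1 -30 0 0" --pt "0 0 -7 0 -30 0 0" --pt "0 0 -7 0 -30 0 0"

```text
t: 5.7
eef_pos: [0.4982, -0.2303, 0.1234]
orientation: [-179.9, 0.1, 25.0]
wrist_force: [0.6, 0.2, -2.5]
opening: 0.0168
```

Emit:
servo_tool --pt "0 0 -7 0 -25 0 0" --pt "0 0 -7 0 -20 0 0" --pt "0 0 -6 0 -15 -5 0" --pt "0 0 -4 0 -8 -10 0" --pt "0 0 -1.4 0 -4 -15 0" --pt "0 0 0 0 0 -18 0" --pt "0 0 0 0 0 -16 0" --pt "0 0 0 0 0 -12 0" --pt "0 0 0 0 0 -8 0" --pt "0 0 0 0 0 0 0"

```text
t: 6.53
eef_pos: [0.4975, -0.3, 0.0379]
orientation: [-179.8, 0.3, -0.0]
wrist_force: [0.1, 1.4, -2.0]
opening: 0.0168
```

Run:
```python
from h import *
p,d=r.snapshot("scene");cv2.imwrite("pics/s3.png",p[:,:,::-1])
o=r.observe();print(o["eef_pos"],o["orientation"],o["wrist_force"],o["torque"],o["opening"])
```

```text
[ 0.49832146 -0.30036789  0.03918286] [-1.79918811e+02  1.48617489e-01 -8.38586513e-03] [ 0.96386605  0.11207764 -1.99939254] [0.00657411 0.00300488 0.00318798] 0.016911569670512536
```

View pics/s3.png

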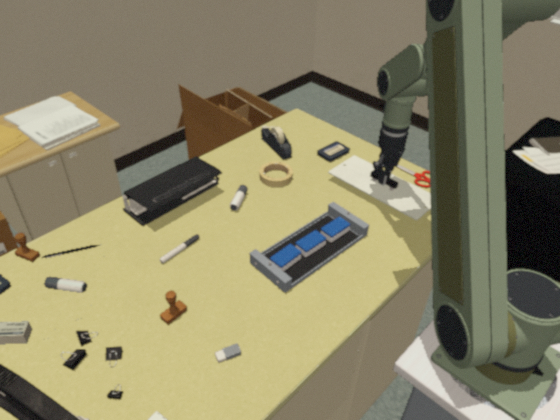

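The cover is over the clear desk at about (385, 187), and the tray is open with the tins at (285, 257), (311, 242) and (336, 228). I'll lower it gently.

Emit:
servo_tool --pt "0 0 0 0 0 -6 0" --pt "0 0 0 0 0 -6 0" --pt "0 0 0 0 0 -4 0" --pt "0 0 0 0 0 -3 0" --pt "0 0 0 0 0 -2 0" --pt "0 0 0 0 0 -2 0" --pt "0 0 0 0 0 -2 0" --pt "0 0 0 0 0 0 0" --pt "0 0 0 0 0 0 0" --pt "0 0 0 0 0 0 0"

```text
t: 7.42
eef_pos: [0.4994, -0.3006, 0.0156]
orientation: [180.0, -0.0, 0.0]
wrist_force: [-0.8, 0.3, -3.1]
opening: 0.0167
```

Emit:
servo_tool --pt "0 0 0 0 0 -1 0" --pt "0 0 0 0 0 -1 0" --pt "0 0 0 0 0 -1 0" --pt "0 0 0 0 0 0 0" --pt "0 0 0 0 0 0 0" --pt "0 0 0 0 0 0 0" --pt "0 0 0 0 0 0 0" --pt "0 0 0 0 0 0 0" --pt "0 0 0 0 0 0 0" --pt "0 0 0 0 0 0 0"

```text
t: 8.25
eef_pos: [0.4994, -0.3006, 0.0131]
orientation: [180.0, -0.0, 0.0]
wrist_force: [-2.6, 0.2, 5.2]
opening: 0.0166
```

It has touched down, so I'll release and back straight up.

Emit:
servo_tool --pt "0 0 0 0 0 0 1" --pt "0 0 0 0 0 0 1" --pt "0 0 0 0 0 0 1" --pt "0 0 0 0 0 0 1" --pt "0 0 0 0 0 0 1" --pt "0 0 0 0 0 4 1" --pt "0 0 0 0 0 15 1" --pt "0 0 0 0 0 30 1" --pt "0 0 0 0 0 40 1" --pt "0 0 0 0 0 40 1"

```text
t: 9.08
eef_pos: [0.4986, -0.3001, 0.1423]
orientation: [-179.9, 0.1, 0.0]
wrist_force: [1.0, 0.0, -0.1]
opening: 0.0855
```

Run:
```python
from h import *
p,d=r.snapshot("scene");cv2.imwrite("pics/s4.png",p[:,:,::-1]);np.save("pics/s4.npy",d)
p2,d2=r.snapshot("top");cv2.imwrite("pics/t4.png",cv2.resize(p2[180:330,180:480,::-1],None,fx=2.6,fy=2.6))
cv2.imwrite("pics/t4raw.png",p2[:,:,::-1]);np.save("pics/t4.npy",d2)
P=pts("top",d2)
for o in r.cut_out("top","tin_a")[:5]:
    m=o["pixels"]&(d2>0);q=P[m];c=cv2.minAreaRect((q[:,:2]*1000).astype(np.float32))
    print(round(o["score"],2),o["box"],np.round(c[0]),np.round(c[1]),round(c[2],1),np.round(np.median(q,0)*1000,1))
b=p2.astype(int)
m=(b[:,:,2]>b[:,:,0]+40)&(b[:,:,2]>80)
k,l,s,c=cv2.connectedComponentsWithStats(m.astype(np.uint8))
for i in range(1,k):
    if s[i,4]>80:
        W=np.array([ray("top",u,v,.032)[:2] for v,u in np.argwhere(l==i)])*1000
        print(s[i,4],c[i],cv2.minAreaRect(W.astype(np.float32)))
o=r.observe();print(o["eef_pos"],o["orientation"],o["wrist_force"],o["opening"])
```

```text
0.86 [245.8, 231.6, 274.0, 249.2] [502. 116.] [78. 40.] 89.9 [502.8 114.3  32.5]
0.83 [307.0, 240.7, 330.0, 252.3] [482. -57.] [75. 41.] 85.9 [481.7 -57.2  32.9]
0.62 [273.9, 235.7, 302.1, 253.7] [493.  31.] [76. 41.] 86.2 [492.2  31.1  33.1]
342 [259.19883041 239.34795322] ((502.07061767578125, 114.82062530517578), (37.52512741088867, 69.6229248046875), 0.4305811822414398)
340 [288.30294118 242.95588235] ((492.8782653808594, 30.405609130859375), (71.73199462890625, 39.01691818237305), 85.30684661865234)
347 [318.53314121 246.98847262] ((481.944580078125, -56.15878677368164), (72.0927963256836, 38.9073486328125), 86.35049438476562)
[ 0.50123788 -0.30176918  0.14549239] [ 1.79730160e+02 -4.18266521e-01  4.25153979e-02] [-0.66628829  0.85253412  0.48053387] 0.08554919248011035
```

View pics/t4.png

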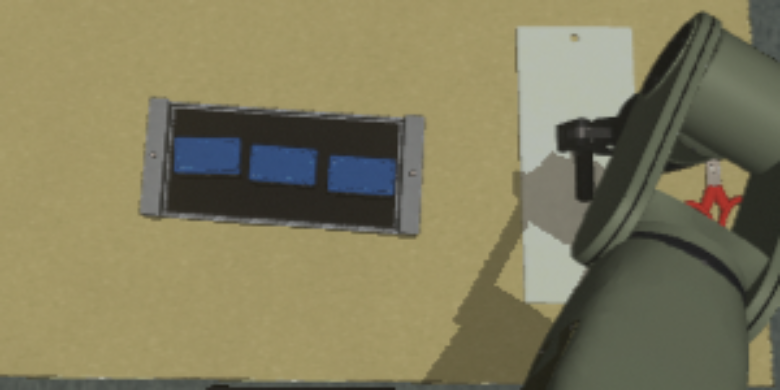

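View pics/s4.png

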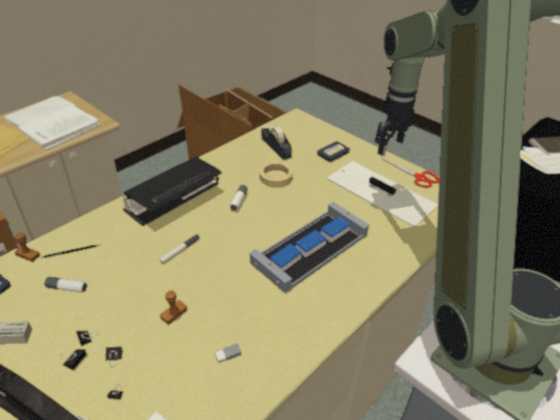

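The cover lies flat with its bar up, and the released gripper is above it. The tins are at about (0.482, −0.057), (0.4925, 0.0305) and (0.502, 0.115) m. I'll start with the right tin.

Emit:
servo_tool --pt "0 0 5 -1 20 0 1" --pt "0 0 7 -2 25 0 1" --pt "0 0 7 -2 25 0 1" --pt "0 0 7 -2 25 0 1" --pt "0 0 7 -2 25 0 1" --pt "0 0 7 -2 25 0 1" --pt "0 0 7 -2 25 0 1" --pt "0 0 7 -2 25 0 1" --pt "0 0 7 -2 25 0 1" --pt "0 0 7 -2 20 0 1"

```text
t: 10.07
eef_pos: [0.4789, -0.0588, 0.1401]
orientation: [-179.8, 0.0, 68.4]
wrist_force: [0.8, -1.1, 0.3]
opening: 0.0854
```

Emit:
servo_tool --pt "0 0 7 0 4 -10 1" --pt "0 0 7 0 0 -25 1" --pt "0 0 4.2 0 0 -30 1" --pt "0 0 0 0 0 -20 1" --pt "0 0 0 0 0 -10 1" --pt "0 0 0 0 0 0 1" --pt "0 0 0 0 0 0 1" --pt "0 0 0 0 0 0 1" --pt "0 0 0 0 0 0 1" --pt "0 0 0 0 0 0 1"

```text
t: 10.9
eef_pos: [0.4808, -0.0566, 0.0473]
orientation: [179.9, 0.0, 86.2]
wrist_force: [-0.0, -0.0, 0.4]
opening: 0.0853
```

Run:
```python
from h import *
p,d=r.snapshot("scene");cv2.imwrite("pics/s5.png",cv2.resize(p[150:320,220:440,::-1],None,fx=3.5,fy=3.5))
o=r.observe();print(o["t"],o["eef_pos"],o["orientation"],o["wrist_force"],o["opening"])
```

```text
10.95 [ 0.48073856 -0.05661815  0.04720306] [1.79902000e+02 8.20269930e-03 8.62405584e+01] [-0.77480043  0.54748433  0.29752275] 0.08581793765009342
```

View pics/s5.png

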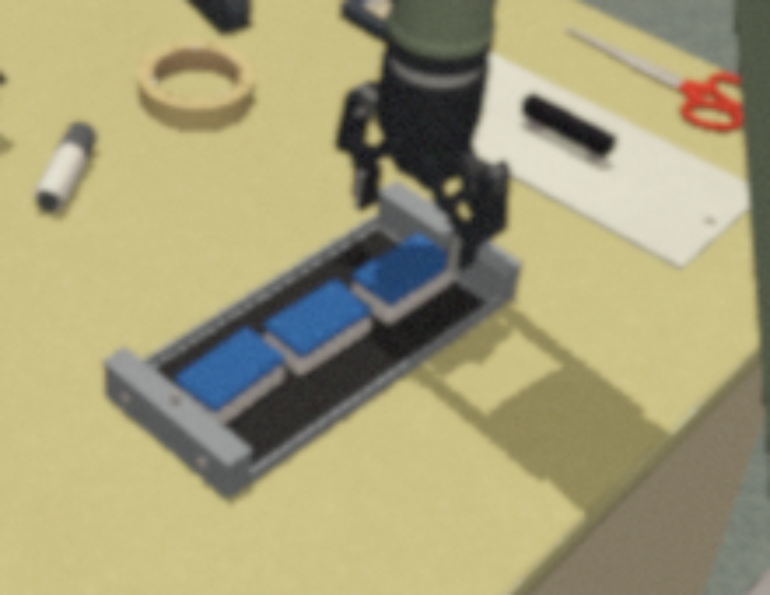

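The jaws straddle the right tin at (410, 275) in the crop. I'll descend and close.

Emit:
servo_tool --pt "0 0 0 1 0 -10 1" --pt "0 0 0 0 0 -12 1" --pt "0 0 0 0 0 -10 1" --pt "0 0 0 0 0 -5 1" --pt "0 0 0 0 0 -2 1" --pt "0 0 0 0 0 0 1" --pt "0 0 0 0 0 0 0" --pt "0 0 0 0 0 0 0" --pt "0 0 0 0 0 0 0" --pt "0 0 0 0 0 0 0"

```text
t: 11.78
eef_pos: [0.4819, -0.0566, 0.0082]
orientation: [179.9, 0.0, 86.2]
wrist_force: [-2.9, 0.7, 3.0]
opening: 0.0401
```

Emit:
servo_tool --pt "0 0 0 0 0 0 0" --pt "0 0 0 0 0 0 0" --pt "0 0 0 0 0 0 0" --pt "0 0 0 0 0 5 0" --pt "0 0 0 0 0 10 0" --pt "0 0 0 0 0 15 0" --pt "0 0 0 0 0 10 0" --pt "0 0 0 0 0 5 0" --pt "0 0 0 0 0 0 0" --pt "0 0 0 0 0 0 0"

```text
t: 12.62
eef_pos: [0.4807, -0.0564, 0.0521]
orientation: [-179.9, -0.0, 86.2]
wrist_force: [-0.7, 0.4, -3.4]
opening: 0.0399
```

Emit:
servo_tool --pt "0 0 0 0 0 0 0" --pt "0 0 0 0 0 0 0" --pt "0 0 0 0 0 0 0" --pt "0 0 0 0 0 0 0" --pt "0 0 0 0 0 0 0" --pt "0 0 0 0 0 0 0" --pt "0 0 0 0 0 0 0" --pt "0 0 0 0 0 0 0" --pt "0 0 0 0 0 0 0" --pt "0 0 0 0 0 0 0"

```text
t: 13.45
eef_pos: [0.4813, -0.0565, 0.0525]
orientation: [180.0, 0.0, 86.2]
wrist_force: [-0.0, 0.1, -4.4]
opening: 0.0398
```

Run:
```python
from h import *
F=[]
for i in range(6):
    p,d=r.snapshot("scene");o=r.observe();F.append(o["wrist_force"][2])
cv2.imwrite("pics/s6.png",cv2.resize(p[150:320,220:440,::-1],None,fx=3.5,fy=3.5))
print(np.round(F,2),np.mean(F));print(o["t"],o["eef_pos"],o["orientation"],o["torque"],o["opening"],o["joint_torque"])
```

```text
[-4.09 -4.91 -4.26 -3.75 -3.97 -4.7 ] -4.279756837739439
13.75 [ 0.48125795 -0.05651546  0.05246884] [ 1.79993954e+02 -5.02161893e-04  8.62427557e+01] [-0.02238474  0.01160429  0.00512815] 0.039793158973576444 [ 4.57850329e-04 -3.91087639e+01 -1.72079337e+01  1.37962557e-03
 -1.42721854e-05  7.64689219e-06]
```

View pics/s6.png

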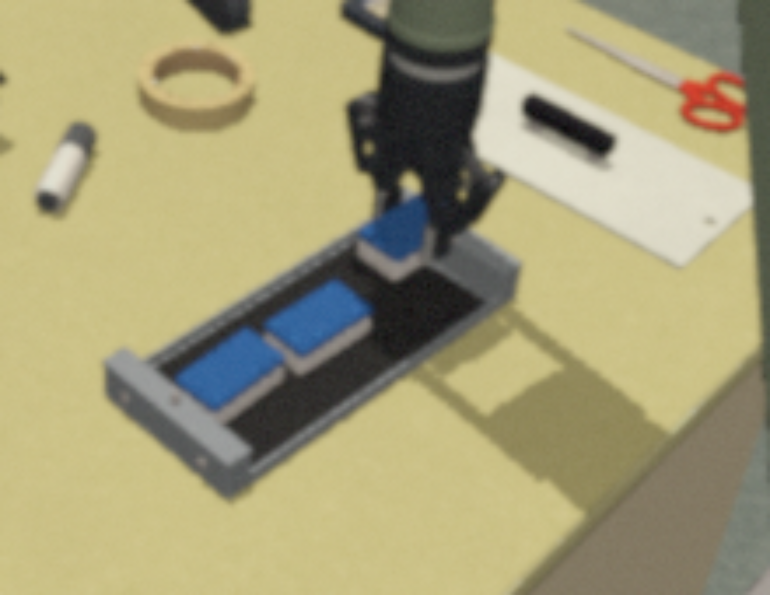

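The first tin is 44 mm up and reads about −4.3 N (a light tin would be about −1.1 N). I'll raise it and read again.

Emit:
servo_tool --pt "0 0 0 0 0 8 0" --pt "0 0 0 0 0 18 0" --pt "0 0 0 0 0 28 0" --pt "0 0 0 0 0 32 0" --pt "0 0 0 0 0 30 0" --pt "0 0 0 0 0 22 0" --pt "0 0 0 0 0 12 0" --pt "0 0 0 0 0 5 0" --pt "0 0 0 0 0 0 0" --pt "0 0 0 0 0 0 0"

```text
t: 14.58
eef_pos: [0.4806, -0.0564, 0.207]
orientation: [-179.9, -0.0, 86.2]
wrist_force: [-0.3, 0.1, -4.1]
opening: 0.0403
```

Emit:
servo_tool --pt "0 0 0 0 0 0 0" --pt "0 0 0 0 0 0 0" --pt "0 0 0 0 0 0 0" --pt "0 0 0 0 0 0 0" --pt "0 0 0 0 0 0 0" --pt "0 0 0 0 0 0 0" --pt "0 0 0 0 0 0 0" --pt "0 0 0 0 0 0 0" --pt "0 0 0 0 0 0 0" --pt "0 0 0 0 0 0 0"

```text
t: 15.42
eef_pos: [0.4813, -0.0565, 0.2075]
orientation: [180.0, 0.0, 86.2]
wrist_force: [1.5, 0.5, -3.7]
opening: 0.0397
```

Run:
```python
from h import *
F=[]
for i in range(8):
    p,d=r.snapshot(["scene","top"][i%2]);o=r.observe();F.append(o["wrist_force"])
    cv2.imwrite(f"pics/s7_{i%2}.png",p[:,:,::-1])
F=np.array(F);print(np.round(F[:,2],2),F.mean(0));print(o["t"],o["eef_pos"],o["orientation"],o["torque"],o["opening"],np.abs(o["qd"]).max())
```

```text
[-4.27 -3.57 -3.9  -3.33 -3.65 -4.28 -3.23 -4.03] [-0.12027365  0.14338123 -3.78428103]
15.8167 [ 0.48126786 -0.05652491  0.2074681 ] [1.79994495e+02 4.43212445e-04 8.62414369e+01] [-0.0018807  -0.01980961  0.07006435] 0.03984741433259994 0.07461054858374701
```

View pics/s7_0.png

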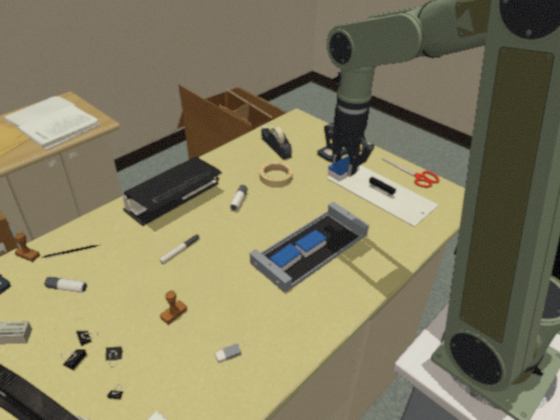

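View pics/s7_1.png

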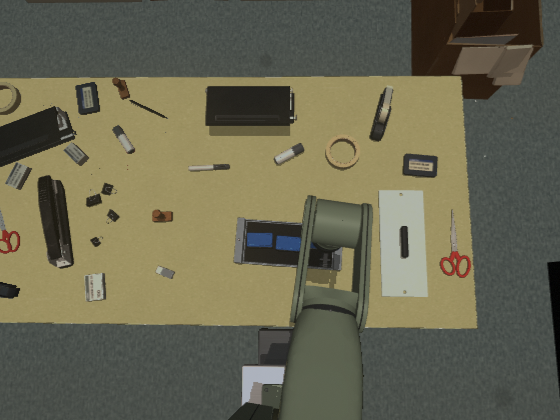

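It reads −3.8 N (0.386 kg), which fits only the full tin. One last check of the cover and remaining tins, then I'll hand in.

Run:
```python
from h import *
p,d=r.snapshot("top");P=pts("top",d);b=p.astype(int);v,u=np.indices((420,560))
m=rect("top",(b.min(2)>150)&(abs(u-403)<30)&(abs(v-243)<65));q=P[m]
A=np.c_[q[:,:2],np.ones(len(q))];s=np.linalg.lstsq(A,q[:,2],rcond=None)[0]
print("cover z",np.median(q[:,2]),"tilt",np.hypot(*s[:2]),cv2.minAreaRect((q[:,:2]*1000).astype(np.float32)))
t=np.radians(-3.6);R=np.array([[np.cos(t),-np.sin(t)],[np.sin(t),np.cos(t)]])
m=(b[:,:,2]>b[:,:,0]+40)&(b[:,:,2]>80)
k,l,st,c=cv2.connectedComponentsWithStats(m.astype(np.uint8))
for i in range(1,k):
    if st[i,4]>80:
        g=P[l==i].mean(0);print(c[i],st[i,4],g,"tray",R.T@(g[:2]-[.492,.0305]))
r.snapshot("top")
for qn in ("stamp","rubber","tape_roll","glue","marker","stamp_pad"):
    o=r.cut_out("top",qn)[:1]
    if o: print(qn,o[0]["box"])
print(r.job_done())
```

```text
cover z 0.0049211915433421405 tilt 0.859781588574304 ((504.80242919921875, -176.22348022460938), (384.00714111328125, 309.4169921875), 88.8788833618164)
[259.19883041 239.34795322] 342 [0.50201987 0.11375657 0.03653652] tray [0.00477238 0.08372143]
[287.86890244 242.89634146] 328 [0.49203694 0.03151969 0.04224443] tray [-2.71562403e-05  1.01999534e-03]
stamp [152.3, 210.9, 171.4, 224.8]
rubber [156.5, 267.8, 174.4, 278.0]
tape_roll [323.6, 134.8, 358.6, 167.7]
glue [275.0, 142.8, 302.9, 164.8]
marker [190.1, 163.0, 229.8, 171.8]
stamp_pad [399.9, 151.9, 440.6, 176.2]
the job is handed in; nothing more can be done
None
```

I handed the job in with the heaviest tin still in the gripper, its centre about 0.22 m above the desk and at rest. That was about 17 s into the 72 s limit. No verdict was reported.

- **Cover:** I lifted it off the pins, turned it about 86° and set it down flat, handle up, near (0.50, −0.30), then released it. The final check gave its top surface at 5 mm, consistent with a 4 mm plate lying on the desk. The tilt fit in that check failed, giving 0.86 from a mask that had picked up pixels from elsewhere. So flatness rests on the height reading and the pictures.
- **Heaviest tin:** I only lifted the right-hand tin. It read about −4.3 N just after lifting and −3.8 N averaged higher up, or roughly 0.39 kg. That fits only the full tin (0.34 to 0.40 kg) and not the others (0.09 to 0.13 kg). I did not lift the other two to compare.
- **Other tins:** They were never touched and lie in the tray at y of about 84 mm and 1 mm in the tray's frame, within the ±100 mm limit.
- **Bystanders:** All six were found within a few pixels of where they started, which is within detection noise.

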